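Tip the brass setting block out of its gauge case and lay it on the surface plate

TASK

Take the brass setting block out of the blue gauge case: press down its end over the red thumb well so that the block tips and stays with its other end standing up out of the pocket, then grip that raised end and lift it out. Lay the block flat, same side up, near the middle of the dark square surface plate and let go. Leave the steel block lying in its pocket.

Things in the scene. Friction and masses are not known exactly. Their poses are not given: they have to be found in the camera images.
- brass_mid (a point): Centre (half-way up) of the brass-yellow setting block, 80 x 22 x 12 mm along its own x, y, z, 0.18 kg. z is up. It lies flat in one of the two pockets of the case, flush: its top, 6 mm over this point, is level with the case top. Its -x half hangs over the thumb well. Gripped across its 22 mm width (y).
- steel_mid (a point): Centre of the grey steel block, the bystander: same size, lying the same way in the case's other pocket, 60 mm to one side (+y or -y; which pocket holds which block varies).
- case: Blue case, fixed, 42 mm high, flat top; axes as the blocks'. Pocket ledge ends 1.5 mm to -x of the block's centre; beyond is the well, red-lined, 46 mm wide, 14 mm past the block's -x end. Press that end's last 10 mm down by 12 mm (a light push, 1-5 N): block drops into the well and stays tipped about 34 deg; its +x end stands 20 mm over the case top, best gripped about 16 mm to +x of its old centre.
- plate_top (a point): Centre of the top face of the dark grey square surface plate, 160 x 160 mm, 30 mm high, fixed on the bench; z is up. Case and plate may stand on either side of the bench.

How it is judged:
On the way:
1. the brass block is tipped up in its pocket by at least 25 degrees, with no finger on it (angle between brass_mid's own z axis and vertical above 0.436 rad and distance of brass_mid from where it was at the start of the episode below 0.025 m and contact force between the fingers and brass below 0.05 N), for 0.2 s.
At the end, for the whole second after the job is handed in: The brass block lies flat (within 10 degrees), same side up, at rest on the surface plate, its centre within 40 mm of the plate's centre, released; the steel block lies flat in its pocket, within 15 mm of where it started (horizontal distance between brass_mid and plate_top below 0.04 m and z of brass_mid in the frame of plate_top between 0.002 and 0.01 m and angle between each of brass_mid, steel_mid's own z axis and vertical below 0.17 rad and linear speed of brass below 0.02 m/s and distance of steel_mid from where it was at the start of the episode below 0.015 m); the robot touches nothing.
It fails at once if the steel block is tipped by more than 14 degrees or moved by more than 15 mm (angle between steel_mid's own z axis and vertical above 0.25 rad or distance of steel_mid from where it was at the start of the episode above 0.015 m).
It also fails if it takes over 51 s, if anything falls off the work surface, if the arm or the gripper's body presses on something with over 40 N, if the wrist force passes 120 N, or if a joint passes its speed limit or range.

ROBOT

A 6-joint arm with a two-finger parallel gripper is mounted at the origin on the work surface. World frame = base frame: x ahead of the robot, y to its left, z up, the work surface at z = 0. Lengths are in m, angles in rad, forces in N, time in s.
With the tool pointing down it reaches from about 0.325 to 0.75 m from the base axis. Payload 7.6 kg.
Tool frame: the origin (TCP) lies between the finger pads; the fingertips stand 14 mm ahead of it and the grasp point (between the pads) lies 5 mm behind it; z points along the fingers, y is the direction in which the jaws open and shut (so a half turn about z gives the same grasp; the last joint's range is limited). The gripper opens to 85 mm and grips with 20 to 120 N. Pads are 22 mm wide; open, the fingers measure 114 mm over their backs; the gripper's body (76 mm by 85 mm) begins 54 mm behind the grasp point. The pads swing forward as they close: fully open they stand 13 mm farther back than shut.
Start: joints at [-1.324, 0.052, 1.401, -0, 1.689, -0.07], TCP at [0.164, -0.499, 0.245] pointing down, gripper open.
Joint ranges: [-2.9, 2.9], [-0.91, 2.17], [0.12, 2.37], [-1.06, 4.2], [0.26, 2.73], [-2.93, 2.93]. Speed limits (rad/s): [2.57, 2.57, 3.01, 3.14, 3.14, 3.14].

INTERFACE

Orientations are given as a rotation vector (axis times angle).
In Python, from workcell import r, optics gives the robot as it stands. The module is installed in compiled form; this text tells all that it offers.
- The arm moves only by the tool jog_arm, never from a script. Its argument "targets" is a list of rows, each a list of 2 entries, a list of its own where there are three numbers: the shift along the tool's x, y, z scaled (see below), then the turn, a rotation vector about the tool's x, y, z scaled (see below). A call has 1 to 5 rows; each row shifts and turns the pose as measured when the row begins, along the tool's axes as they then stand; what a row does not reach is not made up. The controller multiplies each number of a shift by 0.02 m and each number of a turn by 0.08 rad. A row lasts 1/10 s, in which the tool goes at most 50 mm and 8.59 degrees, less where a joint would pass 70% of its speed; a pose out of reach is approached as far as the arm can. A call with a number of a shift or a turn outside -1 to 1 is refused whole. A call with a gripper value outside its range is refused whole. "gripper" is the opening, from -1 (shut) to 1 (fully open), set as the call begins (left out, the last holds). The fingers move at their own pace and stop on an object; the grip force is fixed at half the most. Time passes only in rows, so rows that do not move let the fingers close. It gives the time, the measured TCP pose, the force and the opening at its end, in the units of the state.
- r.read_state(): the state, without advancing time (a new reading comes with each control period).
- optics.get_image(name): name is "side" or "top"; returns the picture (400x640x3 uint8, red, green, blue); there is no depth.
- optics.camera_info(name): a dict with "fx", "fy", "cx", "cy" (pixels), "dist" ([k1, k2, p1, p2, k3] as OpenCV has them; the pictures are not rectified), "extrinsics" (4x4, takes a point from camera to world coordinates). Camera axes: x right, y up, looking along -z (the intrinsics and any distortion apply to the point x, -y, -z); pixel columns grow to the right and rows downward; lengths in m; the calibration is good to about 2 mm. A picture is of the moment at which its call begins. camera_info takes no time and is no camera call.
- r.job_done(): hands the job in, once; it reports no verdict.
The state is a dict: "t": time; "joints": joint angles; "joint_vel": joint speeds; "tau": joint torques, N m; "eef_pos": TCP position; "tcp_rot": TCP orientation; "wrist_force": force on the tool from outside, world axes, zero at the start; "torque": the same for the moment, N m; "grip_width": finger opening in m.
Only numpy, scipy, OpenCV 4.12 (cv2) and the standard library are available. Lean on these libraries where they do the work, as an engineer would, in place of code of your own. Each camera call takes 0.05 s, during which the arm holds its last target. There are 200 camera calls.

## Working session

There is one attempt and no reset: what is moved stays moved. The work goes in short steps, Python scripts to look and compute and a tool call to move; the robot and the scene stay as the last step left them, time stands still between calls to the robot, and variables do not carry over. Pictures are saved under pics/ and viewed, on a budget of 10 in all, crops included, one or two more only if the job needs it, and the job is handed in when it is done.

Besides the shell and the picture viewer there is one more tool, called after ">>>" as name([rows], argument=value, ...), one row to a line, values as JSON. jog_arm: Moves the arm, as the interface text tells. Shifts and turns lie within -1 to 1; 1 stands for 0.02 m of shift or 0.08 rad of turn. Its arguments: {"type":"object","properties":{"targets":{"type":"array","items":{"type":"array"}},"gripper":{"type":"number"}},"required":["targets"]}

```bash
mkdir -p pics; python3 - <<'E'
from workcell import r, optics
import cv2
for n in("top","side"):
    cv2.imwrite(f"pics/{n}0.png",optics.get_image(n)[:,:,::-1]); print(n,optics.camera_info(n))
print(r.read_state())
E
```

```text
top {'fx': 386.55068217914044, 'fy': 386.55068217914044, 'cx': 313.82032471488304, 'cy': 202.9980599446783, 'dist': array([0.01021834, 0.        , 0.        , 0.        , 0.        ]), 'extrinsics': array([[-0.01691306,  0.98847199, -0.1504562 ,  0.44330548],
       [-0.99962924, -0.01350528,  0.02364277, -0.00200133],
       [ 0.02133827,  0.15080029,  0.98833393,  0.68381099],
       [ 0.        ,  0.        ,  0.        ,  1.        ]])}
side {'fx': 426.9732549220884, 'fy': 426.9732549220884, 'cx': 323.8702216037172, 'cy': 202.84772670972902, 'dist': array([-0.04075179,  0.        ,  0.        ,  0.        ,  0.        ]), 'extrinsics': array([[-0.7529832 ,  0.47126884, -0.45926243,  0.25921654],
       [-0.65782978, -0.52146323,  0.54344832,  0.34742553],
       [ 0.01662179,  0.71132396,  0.70266773,  0.49548058],
       [ 0.        ,  0.        ,  0.        ,  1.        ]])}
{'t': 0.1, 'joints': array([-1.32432582e+00,  5.27735585e-02,  1.40163239e+00,  4.19138509e-05,
        1.68861262e+00, -7.02923836e-02]), 'joint_vel': array([ 0.00169478, -0.00154512, -0.00352468, -0.00035522, -0.00134532,
        0.00040149]), 'tau': array([ 9.96606213e-04, -3.82579708e+01, -3.60986066e+01, -4.78024072e-05,
        4.74106899e-03, -2.24775965e-05]), 'eef_pos': array([ 0.16350733, -0.49862147,  0.24455211]), 'tcp_rot': array([-3.10086459e+00, -4.95275356e-01,  1.31855107e-04]), 'wrist_force': array([-0.42236768, -0.56937732, -0.25554313]), 'torque': array([-0.01068891, -0.04070092, -0.07320446]), 'grip_width': 0.08504400329212772}
```

View pics/top0.png

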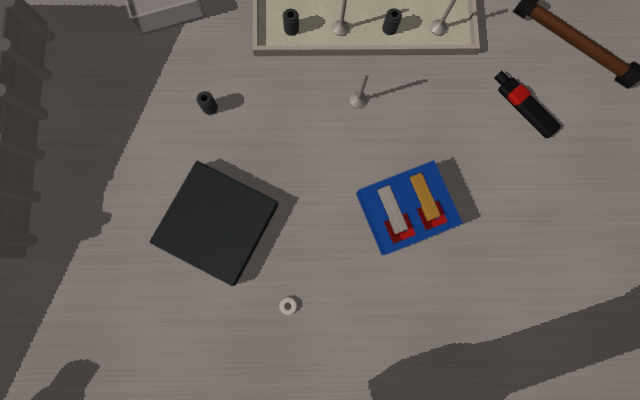

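View pics/side0.png

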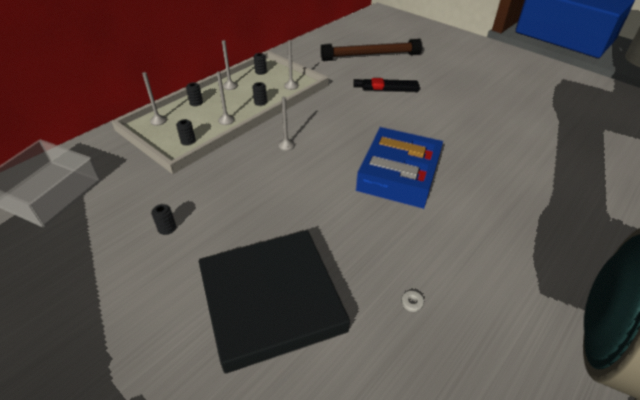

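The top view shows the plate at about (214,223), the brass block at (425,198) with its well end towards (432,215), and the steel block at (394,210). The side view agrees with this. Next I'll measure them.

```bash
cat > h.py <<'E'
import numpy as np, cv2
from workcell import r, optics
def ray(n,uv):
    c=optics.camera_info(n);K=np.array([[c['fx'],0,c['cx']],[0,c['fy'],c['cy']],[0,0,1]])
    p=cv2.undistortPoints(np.array(uv,float).reshape(-1,1,2),K,c['dist']).reshape(-1,2)
    E=c['extrinsics'];d=np.c_[p[:,0],-p[:,1],-np.ones(len(p))]@E[:3,:3].T
    return E[:3,3],d
def onz(n,uv,z):
    o,d=ray(n,uv);return o+d*((z-o[2])/d[:,2])[:,None]
def hsv(im):return cv2.cvtColor(im,cv2.COLOR_RGB2HSV)
def big(m,box=None):
    if box is not None:
        k=np.zeros_like(m);k[box[1]:box[3],box[0]:box[2]]=1;m=m*k
    cs,_=cv2.findContours(m,cv2.RETR_EXTERNAL,cv2.CHAIN_APPROX_NONE)
    return max(cs,key=cv2.contourArea)
def rect(n,cn,z):
    P=onz(n,cn.reshape(-1,2),z)[:,:2]
    (c,s,a)=cv2.minAreaRect((P*1000).astype(np.float32));return np.array(c)/1000,s,a
E
cat > m.py <<'E'
from h import *
for n,bc,bp in(("top",(345,150,475,265),(140,150,290,295)),("side",(345,115,455,215),(190,220,360,375))):
    im=optics.get_image(n);H=hsv(im)
    brass=cv2.inRange(H,(12,110,80),(30,255,255)); blue=cv2.inRange(H,(100,120,40),(130,255,255))
    steel=cv2.inRange(H,(0,0,110),(179,60,255)); dark=cv2.inRange(im,(0,0,0),(45,48,48))
    cb=big(brass,bc)
    print(n,"brass",rect(n,cb,.042),"case(blue)",rect(n,big(blue,bc),.042))
    k=np.zeros_like(blue);cv2.drawContours(k,[cv2.convexHull(big(blue,bc))],-1,1,-1);k=cv2.erode(k,np.ones((9,9)))
    print(" steel",rect(n,big(steel*k),.042))
    red=cv2.inRange(H,(0,150,60),(8,255,255))|cv2.inRange(H,(172,150,60),(179,255,255));ys,xs=np.nonzero(red*k)
    print(" red",onz(n,np.c_[xs,ys],.042).mean(0))
    print(" plate",rect(n,big(dark,bp),.03))
E
python3 m.py
```

```text
top brass (array([ 0.54998553, -0.20384323]), (80.21499633789062, 26.426942825317383), 20.86408233642578) case(blue) (array([ 0.53226324, -0.17680237]), (117.42902374267578, 147.2261199951172), 20.63043975830078)
 steel (array([ 0.52875879, -0.14842757]), (78.87887573242188, 22.351314544677734), 20.50139617919922)
 red [ 0.50223471 -0.18717702  0.042     ]
 plate (array([0.51312738, 0.14965825]), (161.3325653076172, 157.81680297851562), 61.96879577636719)
side brass (array([ 0.54663269, -0.20083038]), (79.87015533447266, 29.555456161499023), 19.376201629638672) case(blue) (array([ 0.52386395, -0.15977908]), (117.76854705810547, 182.0477294921875), 20.740575790405273)
 steel (array([ 0.52630823, -0.14792523]), (79.72022247314453, 31.513582229614258), 13.713997840881348)
 red [ 0.48970016 -0.18369966  0.042     ]
 plate (array([0.50727924, 0.15441539]), (158.8284149169922, 170.63731384277344), 61.81660079956055)
```

Both views agree within about 3 mm. Brass is at about (0.549,-0.203) and steel at about (0.528,-0.148), 59 mm apart against 60 expected. Block yaw is about 20.7° with +x ahead, and the plate is at about (0.511,0.151). The tool yaw is already about 18°, so I'll turn it slightly and go above the press point.

>>> jog_arm([
  [[0.9, -0.3, 0], [0, 0, -0.56]],
  [[1, -0.33, 0], [0, 0, 0]],
  [[1, -0.33, 0], [0, 0, 0]],
  [[1, -0.33, 0], [0, 0, 0]],
  [[1, -0.33, 0], [0, 0, 0]],
], gripper=-1)

```text
t: 0.7
eef_pos: [0.2447, -0.4331, 0.2431]
tcp_rot: [-3.088, -0.56, 0.002]
wrist_force: [-0.4, -0.5, 0.1]
grip_width: 0.0122
```

>>> jog_arm([
  [[1, -0.33, 0], [0, 0, 0]],
  [[1, -0.33, 0], [0, 0, 0]],
  [[1, -0.33, 0], [0, 0, 0]],
  [[1, -0.33, 0], [0, 0, 0]],
  [[1, -0.33, 0], [0, 0, 0]],
])

```text
t: 1.2
eef_pos: [0.3297, -0.3636, 0.2422]
tcp_rot: [-3.086, -0.559, 0.003]
wrist_force: [0.2, -0.4, 0.4]
grip_width: -0.0001
```

>>> jog_arm([
  [[1, -0.33, 0], [0, 0, 0]],
  [[1, -0.33, 0], [0, 0, 0]],
  [[1, -0.33, 0], [0, 0, 0]],
  [[1, -0.33, 0], [0, 0, 0]],
  [[1, -0.33, 0], [0, 0, 0]],
])

```text
t: 1.7
eef_pos: [0.4147, -0.294, 0.2414]
tcp_rot: [-3.085, -0.559, 0.004]
wrist_force: [-0.8, 0.5, 0.1]
grip_width: -0.0003
```

>>> jog_arm([
  [[1, -0.3, 0], [0, 0, 0]],
  [[1, -0.3, 0], [0, 0, 0]],
  [[1, -0.3, 0], [0, 0, 0]],
  [[1, -0.3, 0], [0, 0, 0]],
  [[1, -0.3, 0], [0, 0, 0]],
])

```text
t: 2.2
eef_pos: [0.5007, -0.2275, 0.2403]
tcp_rot: [-3.083, -0.559, 0.007]
wrist_force: [0.4, -0.7, -0.5]
grip_width: -0.0001
```

>>> jog_arm([
  [[0.7, -0.2, 1], [0, 0, 0]],
  [[0, 0, 1], [0, 0, 0]],
  [[0, 0, 1], [0, 0, 0]],
  [[0, 0, 1], [0, 0, 0]],
  [[0, 0, 1], [0, 0, 0]],
])

```text
t: 2.7
eef_pos: [0.5157, -0.2157, 0.1391]
tcp_rot: [-3.085, -0.566, -0.0]
wrist_force: [0.3, -0.3, -0.0]
grip_width: 0.0001
```

>>> jog_arm([
  [[-0.12, 0, 0.9], [0, 0, 0]],
  [[0, 0, 0.9], [0, 0, 0]],
  [[0, 0, 0.5], [0, 0, 0]],
  [[0, 0, 0.1], [0, 0, 0]],
  [[0, 0, 0], [0, 0, 0]],
])

```text
t: 3.2
eef_pos: [0.5115, -0.2152, 0.0853]
tcp_rot: [-3.08, -0.566, 0.009]
wrist_force: [0.6, 0.1, 0.6]
grip_width: 0.0004
```

```bash
python3 - <<'E'
from h import *
print(r.read_state()['eef_pos'])
a=optics.get_image("top")[130:290,330:500];b=optics.get_image("side")[90:230,330:480]
a=cv2.resize(a,(400,376),interpolation=cv2.INTER_CUBIC);b=cv2.resize(b,(400,376),interpolation=cv2.INTER_CUBIC)
cv2.imwrite("pics/p1.png",np.hstack([a,b])[:,:,::-1])
E
```

```text
[ 0.51150994 -0.21515573  0.08529808]
```

View pics/p1.png

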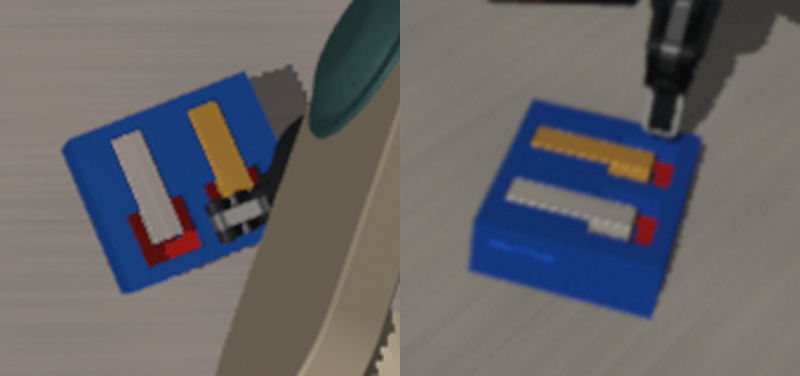

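The view shows the fingers over the end of the brass block, centred on the well, with the steel block clear. Pressing down.

>>> jog_arm([
  [[0.06, 0.05, 0.7], [0, 0, 0]],
  [[0, 0, 0.5], [0, 0, 0]],
  [[0, 0, 0.15], [0, 0, 0]],
  [[0, 0, 0.1], [0, 0, 0]],
  [[0, 0, 0.1], [0, 0, 0]],
])

```text
t: 3.8
eef_pos: [0.5143, -0.2161, 0.0543]
tcp_rot: [-3.083, -0.567, 0.003]
wrist_force: [0.5, -0.3, 0.3]
grip_width: 0.0
```

>>> jog_arm([
  [[0, 0, 0.15], [0, 0, 0]],
  [[0, 0, 0.15], [0, 0, 0]],
])

```text
t: 4.0
eef_pos: [0.5145, -0.2162, 0.0482]
tcp_rot: [-3.084, -0.567, 0.002]
wrist_force: [-0.1, 0.5, 0.4]
grip_width: 0.0005
```

>>> jog_arm([
  [[-0.05, 0, 0.15], [0, 0, 0]],
  [[0, 0, 0.15], [0, 0, 0]],
  [[0, 0, 0], [0, 0, 0]],
])

```text
t: 4.3
eef_pos: [0.5133, -0.2165, 0.0414]
tcp_rot: [-3.083, -0.566, 0.002]
wrist_force: [0.2, 0.2, 0.4]
grip_width: -0.0001
```

```bash
python3 - <<'E'
from h import *
b=optics.get_image("side")[90:230,330:480]
cv2.imwrite("pics/p2.png",cv2.resize(b,(600,560),interpolation=cv2.INTER_CUBIC)[:,:,::-1])
E
```

```text
(no output)
```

View pics/p2.png

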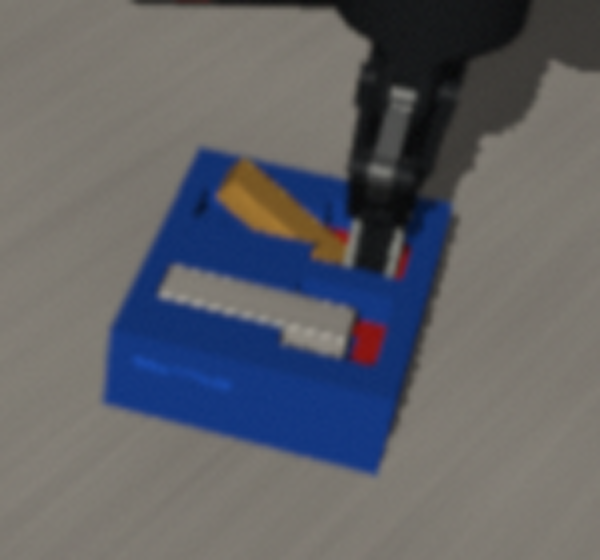

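Tipped: in the crop the +x end of the brass block stands up at about (240,190), and the steel block is undisturbed. Backing off straight up, then looking again with no contact.

>>> jog_arm([
  [[0, 0, -0.5], [0, 0, 0]],
  [[0, 0, -1], [0, 0, 0]],
  [[0, 0, -1], [0, 0, 0]],
  [[0, 0, -1], [0, 0, 0]],
  [[0, 0, -1], [0, 0, 0]],
])

```text
t: 4.85
eef_pos: [0.5126, -0.2165, 0.135]
tcp_rot: [-3.081, -0.566, 0.007]
wrist_force: [0.6, -0.0, -0.3]
grip_width: 0.0002
```

```bash
python3 - <<'E'
from h import *
st=r.read_state();print(st['eef_pos'],st['joints'])
a0=optics.get_image("top");b0=optics.get_image("side")
for n,im,bx in(("top",a0,(345,150,475,265)),("side",b0,(345,115,455,215))):
    c=big(cv2.inRange(hsv(im),(10,110,50),(30,255,255)),bx); print(n,rect(n,c,.05),cv2.boxPoints(cv2.minAreaRect(c)).round(1).tolist())
a=cv2.resize(a0[130:290,330:500],(400,376),interpolation=cv2.INTER_CUBIC);b=cv2.resize(b0[90:230,330:480],(400,376),interpolation=cv2.INTER_CUBIC)
cv2.imwrite("pics/p3.png",np.hstack([a,b])[:,:,::-1])
E
```

```text
[ 0.51255064 -0.21653988  0.13500262] [-0.46820169  0.20797321  1.45269827  0.00440369  1.48990863  0.73873875]
top (array([ 0.5456673 , -0.20247388]), (74.13264465332031, 25.118667602539062), 8.14419174194336) [[413.0, 178.3000030517578], [427.3999938964844, 175.3000030517578], [436.3999938964844, 218.3000030517578], [421.8999938964844, 221.3000030517578]]
side (array([ 0.54836615, -0.19405177]), (27.17212677001953, 84.75733947753906), 71.67813873291016) [[383.0, 137.89999389648438], [390.29998779296875, 129.1999969482422], [420.29998779296875, 154.5], [413.0, 163.1999969482422]]
```

View pics/p3.png

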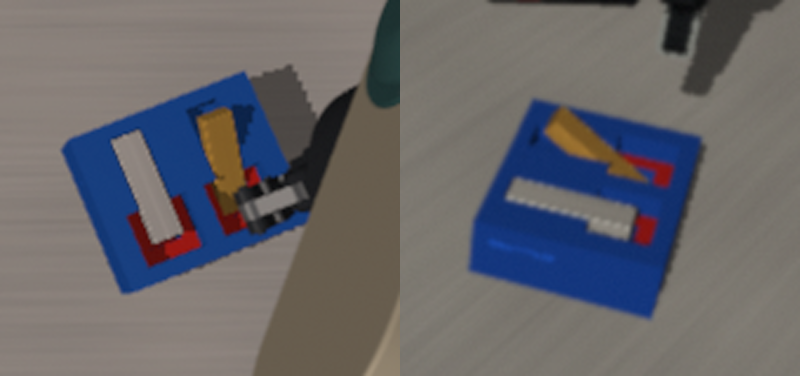

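The brass block stands tipped and free, in line with its pocket, and the steel block lies flat. Moving 55 mm along block x and opening part way, to about 44 mm so that the fingers clear the steel.

>>> jog_arm([
  [[0.9, 0, 0], [0, 0, 0]],
  [[0.9, 0, 0], [0, 0, 0]],
  [[0.8, 0, 0], [0, 0, 0]],
  [[0.1, 0, 0.2], [0, 0, 0]],
  [[0, 0, 0], [0, 0, 0]],
], gripper=0.04)

```text
t: 5.45
eef_pos: [0.5653, -0.1977, 0.1329]
tcp_rot: [-3.085, -0.566, -0.0]
wrist_force: [-0.6, -0.5, -0.9]
grip_width: 0.0442
```

```bash
python3 - <<'E'
from h import *
o1,d1=ray("top",[[420.5,178]]);o2,d2=ray("side",[[330+(563-400)/2.667,90+110/2.686]])
A=np.c_[d1[0],-d2[0]];s=np.linalg.lstsq(A,o2-o1,rcond=None)[0]
p=o1+s[0]*d1[0];q=o2+s[1]*d2[0];print("raised end",p,q,"x,y in block:",[[.9354,.3535],[-.3535,.9354]]@((p+q)/2-[.549,-.203,0])[:2])
e=r.read_state()['eef_pos'];print("tcp in block",[[.9354,.3535],[-.3535,.9354]]@(e-[.549,-.203,0])[:2],e)
E
```

```text
raised end [ 0.57619043 -0.19224614  0.06731078] [ 0.56947221 -0.19580779  0.06696177] x,y in block: [ 2.54637851e-02 -3.09942361e-05]
tcp in block [ 0.01709761 -0.00081245] [ 0.56528136 -0.19771562  0.13294421]
```

The raised end is on the pocket axis at z ≈ 0.065, close to the expected 0.062, and the TCP is aligned. Going down.

>>> jog_arm([
  [[0, 0, 1], [0, 0, 0]],
  [[0, 0, 1], [0, 0, 0]],
  [[0, 0, 1], [0, 0, 0]],
  [[0, 0, 0.3], [0, 0, 0]],
  [[-0.05, 0, 0.1], [0, 0, 0]],
])

```text
t: 5.95
eef_pos: [0.5614, -0.1993, 0.0625]
tcp_rot: [-3.086, -0.563, 0.002]
wrist_force: [0.5, -0.2, -0.1]
grip_width: 0.0442
```

>>> jog_arm([
  [[0.2, 0, 0.1], [0, 0, 0]],
  [[0, 0, 0], [0, 0, 0]],
])

```text
t: 6.15
eef_pos: [0.5651, -0.1983, 0.0614]
tcp_rot: [-3.087, -0.562, 0.001]
wrist_force: [-0.1, -0.5, -0.0]
grip_width: 0.0442
```

>>> jog_arm([
  [[0, 0, 0], [0, 0, 0]],
  [[0, 0, 0], [0, 0, 0]],
  [[0, 0, 0], [0, 0, 0]],
  [[0, 0, 0], [0, 0, 0]],
  [[0, 0, 0], [0, 0, 0]],
], gripper=-1)

```text
t: 6.65
eef_pos: [0.5658, -0.1986, 0.0633]
tcp_rot: [-3.088, -0.563, -0.002]
wrist_force: [0.0, -0.5, -0.5]
grip_width: 0.0202
```

>>> jog_arm([
  [[0, 0, -0.4], [0, 0, 0]],
  [[0, 0, -0.6], [0, 0, 0]],
  [[0, 0, -0.8], [0, 0, 0]],
  [[0, 0, -0.9], [0, 0, 0]],
  [[0, 0, -0.9], [0, 0, 0]],
])

```text
t: 7.15
eef_pos: [0.5646, -0.1981, 0.1376]
tcp_rot: [-3.085, -0.563, 0.003]
wrist_force: [0.4, -0.6, -2.9]
grip_width: 0.0201
```

```bash
python3 - <<'E'
from h import *
a=cv2.resize(optics.get_image("top")[110:290,330:520],(400,376),interpolation=cv2.INTER_CUBIC);b=cv2.resize(optics.get_image("side")[50:230,320:500],(400,376),interpolation=cv2.INTER_CUBIC)
cv2.imwrite("pics/p4.png",np.hstack([a,b])[:,:,::-1])
E
```

```text
(no output)
```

View pics/p4.png

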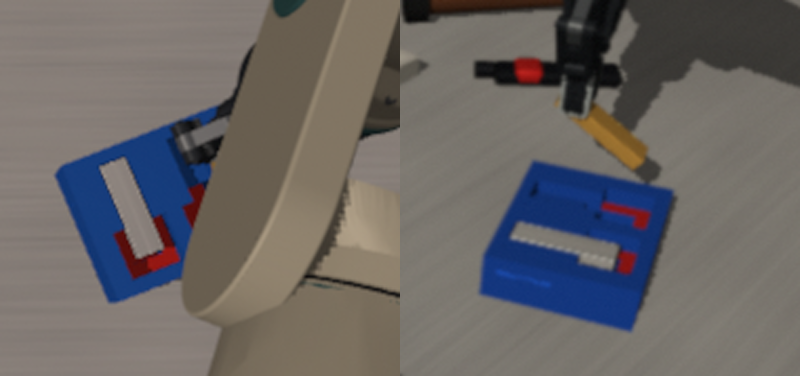

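Brass is held (2.9 N load), and its pocket is empty apart from the red well. Steel is undisturbed. Raising, then carrying it to the plate.

>>> jog_arm([
  [[0, 0, -1], [0, 0, 0]],
  [[0, 0, -1], [0, 0, 0]],
  [[0.1, -0.4, -0.3], [0, 0, 0]],
  [[0.2, -0.7, 0], [0, 0, 0]],
  [[0.27, -1, 0], [0, 0, 0]],
])

```text
t: 7.75
eef_pos: [0.5605, -0.1543, 0.1845]
tcp_rot: [-3.087, -0.558, -0.0]
wrist_force: [-0.7, 0.1, -3.4]
grip_width: 0.0199
```

>>> jog_arm([
  [[0.27, -1, 0], [0, 0, 0]],
  [[0.27, -1, 0], [0, 0, 0]],
  [[0.27, -1, 0], [0, 0, 0]],
  [[0.27, -1, 0], [0, 0, 0]],
  [[0.27, -1, 0], [0, 0, 0]],
])

```text
t: 8.25
eef_pos: [0.5464, -0.041, 0.1768]
tcp_rot: [-3.081, -0.561, 0.015]
wrist_force: [0.6, 0.5, -2.1]
grip_width: 0.0202
```

>>> jog_arm([
  [[0.27, -1, 0], [0, 0, 0]],
  [[0.27, -1, 0], [0, 0, 0]],
  [[0.27, -1, 0], [0, 0, 0]],
  [[0.27, -1, 0], [0, 0, 0]],
  [[0.27, -0.7, 0], [0, 0, 0]],
])

```text
t: 8.75
eef_pos: [0.5322, 0.067, 0.1695]
tcp_rot: [-3.076, -0.567, 0.032]
wrist_force: [-0.6, -0.8, -1.6]
grip_width: 0.0197
```

>>> jog_arm([
  [[0.4, -1, -0.2], [0, 0, 0]],
  [[0.4, -1, -0.2], [0, 0, 0]],
  [[0.4, -1, -0.2], [0, 0, 0]],
  [[0.3, -0.7, -0.2], [0, 0, 0]],
  [[0, 0, 0], [0, 0, 0]],
])

```text
t: 9.25
eef_pos: [0.5275, 0.1564, 0.1783]
tcp_rot: [-3.072, -0.576, 0.05]
wrist_force: [0.1, -0.3, -1.8]
grip_width: 0.0198
```

>>> jog_arm([
  [[0, 0, 0], [0, -1, 0]],
  [[0, 0, 0], [0, -1, 0]],
  [[0, 0, 0], [0, -1, 0]],
  [[0, 0, 0], [0, -1, 0]],
  [[0, 0, 0], [0, -1, 0]],
])

```text
t: 9.75
eef_pos: [0.5227, 0.157, 0.1739]
tcp_rot: [2.95, 0.563, -0.679]
wrist_force: [-0.2, 0.2, -1.6]
grip_width: 0.0198
```

>>> jog_arm([
  [[0, 0, 0], [0, -1, 0]],
  [[0, 0, 0], [0, -0.7, 0]],
  [[0, 0, 0], [0, 0, 0]],
])

```text
t: 10.05
eef_pos: [0.5214, 0.1568, 0.1687]
tcp_rot: [2.867, 0.551, -0.89]
wrist_force: [0.0, -0.7, -2.0]
grip_width: 0.0197
```

```bash
python3 - <<'E'
from h import *
from scipy.spatial.transform import Rotation as R
s=r.read_state();print(s['eef_pos'],R.from_rotvec(s['tcp_rot']).as_matrix().round(3),s['joints'])
a=optics.get_image("top")[80:320,120:400];b=optics.get_image("side")[100:380,150:430]
a=cv2.resize(a,(400,343),interpolation=cv2.INTER_CUBIC);b=cv2.resize(b,(400,343),interpolation=cv2.INTER_CUBIC)
cv2.imwrite("pics/p5.png",np.hstack([a,b])[:,:,::-1])
E
```

```text
[0.52136365 0.15682901 0.16874206] [[ 0.766  0.364 -0.53 ]
 [ 0.312 -0.931 -0.189]
 [-0.563 -0.021 -0.826]] [ 0.24972828  0.59497951  0.98291928 -0.06225781  2.1587783   1.42247547]
```

View pics/p5.png

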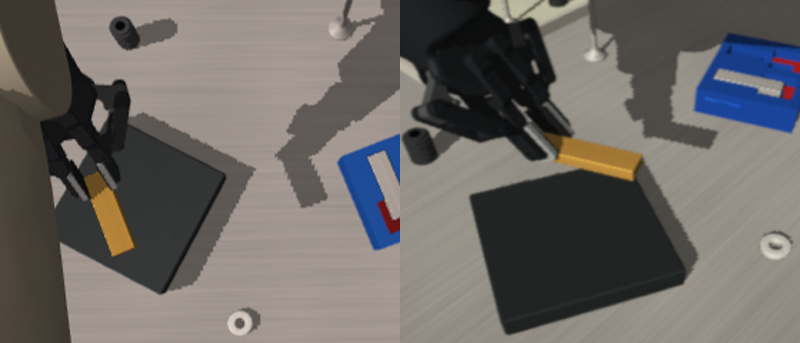

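Brass is nearly level above the plate, tool leaning 34° and held by its +x end. In the top crop it runs from about (95,180) to (122,250), and the plate is below it. Lowering, with a small shift towards the plate middle.

>>> jog_arm([
  [[0.75, 0.02, 0.7], [0, 0, 0]],
  [[0.75, 0.02, 0.7], [0, 0, 0]],
  [[0.6, 0.02, 0.83], [0, 0, 0]],
  [[0.6, 0.02, 0.83], [0, 0, 0]],
  [[0.3, 0.01, 0.42], [0, 0, 0]],
])

```text
t: 10.65
eef_pos: [0.5328, 0.1611, 0.0777]
tcp_rot: [2.877, 0.551, -0.866]
wrist_force: [-1.1, 1.0, -2.2]
grip_width: 0.0199
```

```bash
python3 - <<'E'
from h import *
s=r.read_state();print(s['eef_pos'])
a0=optics.get_image("top");b0=optics.get_image("side")
c=big(cv2.inRange(hsv(a0),(10,110,50),(30,255,255)),(120,80,320,320));print(rect("top",c,.055))
a=a0[120:300,150:300];b=b0[180:360,200:380]
a=cv2.resize(a,(400,480),interpolation=cv2.INTER_CUBIC);b=cv2.resize(b,(400,480),interpolation=cv2.INTER_CUBIC)
cv2.imwrite("pics/p6.png",np.hstack([a,b])[:,:,::-1])
E
```

```text
[0.53277868 0.16108593 0.07772216]
(array([0.50367319, 0.15259177]), (83.31869506835938, 24.369543075561523), 22.513153076171875)
```

View pics/p6.png

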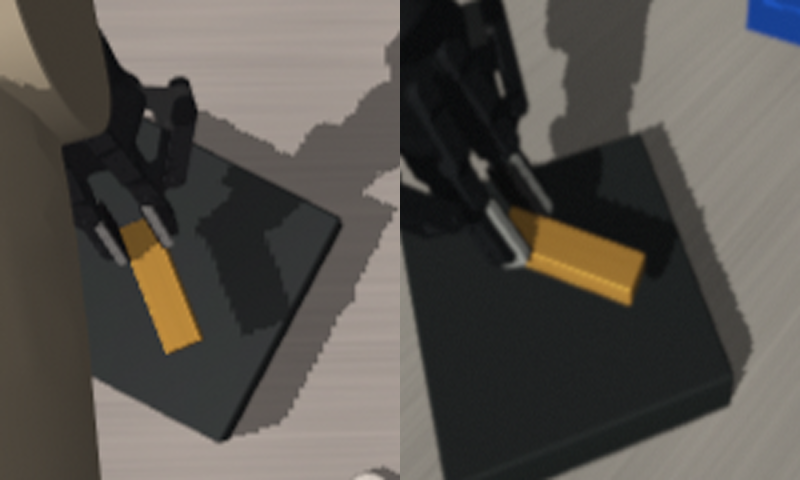

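The block looks level, and its centre is at about (0.504,0.153), within 1 cm of the plate centre. Lowering until it touches.

>>> jog_arm([
  [[0.35, 0.01, 0.5], [0, 0, 0]],
  [[0.28, 0.01, 0.4], [0, 0, 0]],
  [[0.06, 0, 0.1], [0, 0, 0]],
  [[0, 0, 0], [0, 0, 0]],
])

```text
t: 11.15
eef_pos: [0.5343, 0.1616, 0.0544]
tcp_rot: [2.878, 0.551, -0.861]
wrist_force: [0.3, 0.7, -1.5]
grip_width: 0.0196
```

>>> jog_arm([
  [[0.06, 0, 0.08], [0, 0, 0]],
])

```text
t: 11.25
eef_pos: [0.5347, 0.1617, 0.0529]
tcp_rot: [2.879, 0.551, -0.859]
wrist_force: [0.1, 0.0, -2.5]
grip_width: 0.0199
```

>>> jog_arm([
  [[0.06, 0, 0.08], [0, 0, 0]],
  [[0.03, 0, 0.05], [0, 0, 0]],
])

```text
t: 11.45
eef_pos: [0.5351, 0.1619, 0.0501]
tcp_rot: [2.879, 0.551, -0.857]
wrist_force: [-0.4, -0.1, -1.3]
grip_width: 0.0202
```

>>> jog_arm([
  [[0.03, 0, 0.06], [0, 0, 0]],
])

```text
t: 11.55
eef_pos: [0.5351, 0.1619, 0.0489]
tcp_rot: [2.88, 0.551, -0.857]
wrist_force: [1.1, 1.2, -1.1]
grip_width: 0.0201
```

>>> jog_arm([
  [[0.03, 0, 0.06], [0, 0, 0]],
])

```text
t: 11.65
eef_pos: [0.5351, 0.162, 0.0478]
tcp_rot: [2.88, 0.551, -0.856]
wrist_force: [1.4, 0.2, 1.2]
grip_width: 0.0198
```

Contact: the load has gone off the wrist. One tiny step more, then open.

>>> jog_arm([
  [[0.02, 0, 0.03], [0, 0, 0]],
])

```text
t: 11.75
eef_pos: [0.5352, 0.162, 0.0477]
tcp_rot: [2.88, 0.551, -0.856]
wrist_force: [-1.4, 0.2, 3.7]
grip_width: 0.0197
```

>>> jog_arm([
  [[0, 0, 0], [0, 0, 0]],
  [[0, 0, 0], [0, 0, 0]],
  [[0, 0, 0], [0, 0, 0]],
  [[0, 0, 0], [0, 0, 0]],
  [[0, 0, 0], [0, 0, 0]],
], gripper=0.04)

```text
t: 12.25
eef_pos: [0.5353, 0.162, 0.0481]
tcp_rot: [2.88, 0.551, -0.855]
wrist_force: [-0.6, -0.1, 1.2]
grip_width: 0.0445
```

>>> jog_arm([
  [[0, 0, -0.3], [0, 0, 0]],
  [[0, 0, -0.8], [0, 0, 0]],
  [[0, 0, -1], [0, 0, 0]],
  [[0, 0, -1], [0, 0, 0]],
  [[0, 0, -1], [0, 0, 0]],
])

```text
t: 12.75
eef_pos: [0.5772, 0.1771, 0.1178]
tcp_rot: [2.877, 0.55, -0.864]
wrist_force: [-0.0, 0.1, 0.1]
grip_width: 0.0444
```

>>> jog_arm([
  [[0, 0, -1], [0, 0, 0]],
  [[0, 0, -1], [0, 0, 0]],
  [[0, 0, -0.5], [0, 0, 0]],
  [[0, 0, 0], [0, 0, 0]],
  [[0, 0, 0], [0, 0, 0]],
])

```text
t: 13.25
eef_pos: [0.6058, 0.1873, 0.1654]
tcp_rot: [2.88, 0.551, -0.854]
wrist_force: [-1.0, -0.1, -1.3]
grip_width: 0.045
```

```bash
python3 - <<'E'
from h import *
s=r.read_state();print(s['eef_pos'])
a0=optics.get_image("top");b0=optics.get_image("side")
for n,im,bx in(("top",a0,(120,80,320,320)),("side",b0,(180,200,380,380))):
    c=big(cv2.inRange(hsv(im),(10,110,50),(30,255,255)),bx);print(n,rect(n,c,.042))
k=cv2.inRange(hsv(a0),(0,0,110),(179,60,255));m=np.zeros_like(k);cv2.drawContours(m,[cv2.convexHull(big(cv2.inRange(hsv(a0),(100,120,40),(130,255,255)),(345,150,475,265)))],-1,1,-1)
print("steel",rect("top",big(k*cv2.erode(m,np.ones((9,9)))),.042))
a=cv2.resize(a0[100:320,150:480],(400,267),interpolation=cv2.INTER_CUBIC);b=cv2.resize(b0[120:380,180:450],(400,385),interpolation=cv2.INTER_CUBIC)
a=np.vstack([a,np.zeros((118,400,3),np.uint8)])
cv2.imwrite("pics/p7.png",np.hstack([a,b])[:,:,::-1])
E
```

```text
[0.60575054 0.18730801 0.16538931]
top (array([0.50449011, 0.14938852]), (81.56610870361328, 24.28389549255371), 22.195146560668945)
side (array([0.50219885, 0.15180984]), (83.17955017089844, 30.421676635742188), 22.113662719726562)
steel (array([ 0.52949512, -0.14856911]), (80.53045654296875, 24.092288970947266), 19.358482360839844)
```

View pics/p7.png

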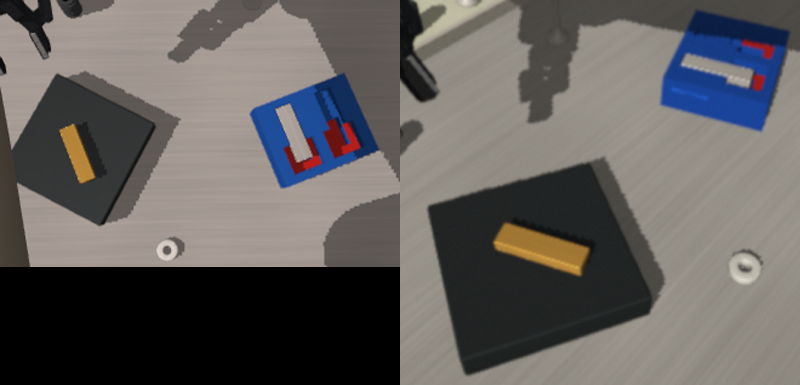

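The brass block lies flat near the middle of the plate, the steel block is in its pocket, and the gripper is clear. Handing in.

```bash
python3 -c "
from workcell import r
print(r.job_done())"
```

```text
the job is handed in; nothing more can be done
None
```

The brass block is out of its case and lying flat, same side up, on the surface plate. I handed the job in at about 13 s of the 51 s allowed.

I pressed the thumb-well end down about 14 mm with the fingers shut, and the block stayed tipped after I backed off. I then gripped the raised end, lifted it, levelled it by leaning the tool about 34°, set it on the plate and released it.

**Last checks:**
- **Brass position:** its centre is at about (0.503, 0.150) m, roughly 8 mm from the plate centre at about (0.511, 0.151). The limit is 40 mm. The top and side views agree within about 3 mm.
- **Brass flatness:** I judged this by eye in both final views. I did not measure the angle.
- **Steel block:** it measures about 1 mm from where it started, and both views show it flat in its pocket.
- **Gripper:** it is clear of everything, with wrist force back near zero.

**Disagreements:**
- **Grip opening:** it read about 20 mm on the 22 mm block, yet the hold was firm.
- **Pressing force:** the press never showed above the sensor noise of about 1 N, so I confirmed the tip from the pictures only.

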